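# Make up the coffee and tea tray

## Task

Make up the coffee and tea tray: stand the coffee jar with the white lid, the tea box, the small vanilla bottle and the sugar shaker upright on the floor of the tray's four steel holders, each in one that fits its shape and size. Carry them upright and set them down rather than dropping them. Leave the look-alikes, the jar with the black lid and the flat-lidded salt jar, standing where they are.

Things in the scene. Friction and masses are not known exactly. Their poses are not given: they have to be found in the camera images.
- coffee_jar: Glass jar of coffee grounds with a wide white screw lid; 64 mm diameter (62 mm at mid-height), 100 mm tall. Loose. Origin: centre of the underside, z up the axis.
- tea_box: Dark upright cardboard tea box; 35 mm thick along its own x, 66 mm wide along its own y, 102 mm tall. Loose. Origin: centre of the underside, z up. (Things stand free on the worktop; keep wrist and arm off the wall cabinet, which hangs 0.57 m up over x > 0.55, y > 0.28.)
- vanilla_bottle: Small dark brown bottle with a black cap; round body of 40 mm diameter, neck and cap about 24 mm thick from 62 mm up, 102 mm tall. Loose. Origin: centre of the underside, z up the axis.
- sugar_shaker: Small waisted clear shaker with a domed grey perforated top; body 44 mm diameter up to 74 mm, narrower dome above, 90 mm tall. Loose. Origin: centre of the underside, z up the axis.
- dark_jar: Look-alike of the coffee jar, to be left standing: glass jar of dark grains with a wide black lid; 68 mm diameter, 100 mm tall. Loose. Origin: centre of the underside, z up the axis.
- salt_jar: Look-alike of the sugar shaker, to be left standing: straight clear jar of white salt with a flat white lid as wide as the jar; 45 mm diameter, 86 mm tall. Loose. Origin: centre of the underside, z up the axis.
- cup_large: Round steel cup, fixed, in one quarter of the wooden tray (which quarter varies); 80 mm inside, 84 mm outside diameter, 36 mm tall, inner floor 4 mm above its origin (centre of underside); z up. For the coffee jar. Neighbouring holders are 102 mm apart between centres.
- cup_small_1: Round steel cup, fixed, in one quarter of the wooden tray (which quarter varies); 56 mm inside, 60 mm outside diameter, 36 mm tall, inner floor 4 mm above its origin (centre of underside); z up. One of two equal cups: one takes the vanilla bottle and the other the sugar shaker, either way round.
- cup_small_2: Round steel cup, fixed, in one quarter of the wooden tray (which quarter varies); 56 mm inside, 60 mm outside diameter, 36 mm tall, inner floor 4 mm above its origin (centre of underside); z up. The other of the two equal cups. Tray: 218 mm square, floor 8 mm above the worktop, sides up to 30 mm, rails and corner posts up to 50 mm high.
- holder: Rectangular steel holder for the tea box, fixed, in one quarter of the wooden tray (which quarter varies), at a slight angle; inside 50 mm along its own x and 80 mm along its own y, walls 2 mm, 36 mm tall, inner floor 4 mm above its origin (centre of underside); z up.

How it is judged:
By the outcome, as a careful person would: the job done as asked, in the order asked, and still so for the second after the job is handed in, with the robot touching nothing.
It also fails if it takes over 128 s, if anything falls off the work surface, if the arm or the gripper's body presses on something with over 40 N, if the wrist force passes 120 N, or if a joint passes its speed limit or range.

## Robot

A 6-joint arm with a two-finger parallel gripper is mounted at the origin on a cart in front of the work surface, level with it; the furniture and walls round the work are solid. World frame = base frame: x ahead of the robot, y to its left, z up, the work surface at z = 0. Lengths are in m, angles in rad, forces in N, time in s.
With the tool pointing down it reaches from about 0.275 to 0.825 m from the base axis. Payload 5.2 kg.
Tool frame: the origin (TCP) lies between the finger pads; the fingertips stand r.tip_reach ahead of it and the grasp point (between the pads) lies 3 mm ahead of it (r.tip_reach is the distance from the TCP to the fingertips, in m); z points along the fingers, y is the line along which they close (so a half turn about z gives the same grasp; the last joint's range is limited). The gripper opens to 93 mm and grips with 3 to 60 N. Pads are 15 mm wide; open, the fingers measure 128 mm over their backs; the gripper's body (75 mm by 188 mm) begins 65 mm behind the grasp point.
Start: joints at [-1.516, 0.259, 1.535, -0, 1.348, -0.203], TCP at [0.14, -0.532, 0.241] pointing down, gripper open.
Joint ranges: [-3.14, 3.14], [-0.91, 2.08], [0.19, 2.58], [-1.22, 4.36], [0.22, 2.71], [-3.12, 3.12]. Speed limits (rad/s): [2.57, 2.57, 3.14, 3.14, 3.14, 3.14].

## Interface

Orientations are given as a rotation vector (axis times angle).
In Python, from bench import r gives the robot as it stands.
- The arm moves only by the tool servo_tool, never from a script. Its argument "rows" is text: rows parted by semicolons, each of 7 numbers parted by spaces: the gripper's target within -1 to 1 (shut at 1, half-way at 0, fully open at -1), then the shift along the tool's x, y, z as a fraction of full scale, then the turn, a rotation vector about the tool's x, y, z as a fraction of full scale. A call has exactly 8 rows; each row is the pose to reach, as a shift and turn from the pose commanded when the call began, along the tool's axes at that moment; what a row does not reach only later rows make up. Full scale, the value 1, is 120 mm for a shift and 60 degrees for a turn. A row lasts 1/8 s, in which the tool goes at most 62.5 mm and 10.7 degrees, less where a joint would pass 70% of its speed; a pose out of reach is approached as far as the arm can. A call with a number of a shift or a turn outside -1 to 1 is refused whole. A call with a gripper value outside its range is refused whole. The fingers move at their own pace and stop on an object; "squeeze" is the grip in N (left out, the last holds). Time passes only in rows, so rows that repeat a pose let the fingers close, or fill a call up. It gives the time, the measured TCP pose, the force, the opening and the grip force at its end, in the units of the state.
- r.sense(): the state, without advancing time (a new reading comes with each control period).
- r.read_camera(name): name is "scene" or "top" or "wrist"; returns (picture, depth): 420x560x3 uint8, red, green, blue; 420x560 float32, m along the optical axis (not along the pixel's ray), 0 where there is no reading.
- r.camera_model(name): a dict with "intrinsics" (3x3 intrinsics, pixels), "rvec" (rotation vector, rad) and "tvec" (3), from world to camera coordinates, as OpenCV has them; the wrist camera has in their place "tool_from_camera" (4x4, takes a point from camera to tool coordinates, whose origin is the TCP and whose axes are the flange's). Camera axes: x right, y down, z forward; pixel columns grow to the right and rows downward; lengths in m; the calibration is good to about 2 mm. A picture is of the moment at which its call begins: read the wrist's pose just before it. camera_model takes no time and is no camera call.
- r.job_done(): hands the job in; it is judged then, once.
The state is a dict: "time": time; "joint_positions": joint angles; "qvel": joint speeds; "effort": joint torques, N m; "position": TCP position; "orientation": TCP orientation; "contact_force": force on the tool from outside, world axes, zero at the start; "torque": the same for the moment, N m; "grip_width": opening from 0.0 (shut) to 1.0 (fully open); "gripper_force": force on a finger pad.
Only numpy, scipy, OpenCV 4.12 (cv2) and the standard library are available. Lean on these libraries where they do the work, as an engineer would, in place of code of your own. Each camera call takes 0.05 s, during which the arm holds its last target. There are 200 camera calls.

## Working session

There is one attempt and no reset: what is moved stays moved. The work goes in short steps, Python scripts to look and compute and a tool call to move; the robot and the scene stay as the last step left them, time stands still between calls to the robot, and variables do not carry over. Pictures are saved under pics/ and viewed, at most 14 in all, crops included, and the job is handed in when it is done.

Besides the shell and the picture viewer there is one more tool, called by a JSON object that holds its "name" and its "arguments". servo_tool: Moves the arm, as the interface text tells. Shift numbers are shares of 120 mm and turn numbers shares of 60 degrees, none past 1 either way. Its arguments: {"type":"object","properties":{"rows":{"type":"string"},"squeeze":{"type":"number"}},"required":["rows"]}

```bash
ls; mkdir -p pics; python3 - <<'E'
from bench import r
import cv2,numpy as np
print(r.sense(), r.tip_reach)
for n in("scene","top"):
    p,d=r.read_camera(n); cv2.imwrite(f"pics/{n}0.png",p[:,:,::-1]); np.savez(f"{n}0.npz",p=p,d=d)
    print(n,r.camera_model(n))
print(r.camera_model("wrist"))
E
```

```text
pics
{'time': 0.0, 'joint_positions': array([-1.51579746e+00,  2.59346589e-01,  1.53607151e+00, -2.73701701e-05,
        1.34799134e+00, -2.02815169e-01]), 'qvel': array([-1.82090657e-04, -2.51088175e-05, -8.07794378e-04, -8.66959350e-04,
       -3.57893487e-04,  2.32935526e-04]), 'effort': array([ 2.58150656e-03, -4.37303817e+01, -2.83999211e+01,  7.19191320e-02,
        4.13044752e-02, -1.27453113e-04]), 'position': array([ 0.14020939, -0.53130765,  0.23982038]), 'orientation': array([-3.11372685e+00, -4.03628985e-01, -1.68822252e-04]), 'contact_force': array([-1.06064518, -0.08010891, -0.78007151]), 'torque': array([ 0.01915409,  0.03717116, -0.00812301]), 'gripper_force': 0.0, 'grip_width': 1.0000475436106797} 0.022
scene {'intrinsics': array([[401.13208277,   0.        , 284.28029654],
       [  0.        , 401.13208277, 208.62609672],
       [  0.        ,   0.        ,   1.        ]]), 'rvec': array([ 2.3236922 , -0.6097589 ,  0.22607456]), 'tvec': array([-0.5146269 ,  0.22388522,  0.77473137])}
top {'intrinsics': array([[403.73489763,   0.        , 270.1538688 ],
       [  0.        , 403.73489763, 211.14770885],
       [  0.        ,   0.        ,   1.        ]]), 'rvec': array([ 2.09770111, -2.15750304,  0.20476765]), 'tvec': array([-0.00407371,  0.54903397,  1.0071923 ])}
{'intrinsics': array([[308.53354992,   0.        , 278.16887434],
       [  0.        , 308.53354992, 209.41976501],
       [  0.        ,   0.        ,   1.        ]]), 'tool_from_camera': array([[-3.80105663e-05, -9.65107582e-01, -2.61853689e-01,
         7.11947725e-02],
       [ 9.99999969e-01,  2.78796692e-05, -2.47914954e-04,
         2.72971586e-04],
       [ 2.46564995e-04, -2.61853691e-01,  9.65107550e-01,
        -1.44320391e-01],
       [ 0.00000000e+00,  0.00000000e+00,  0.00000000e+00,
         1.00000000e+00]])}
```

View pics/scene0.png

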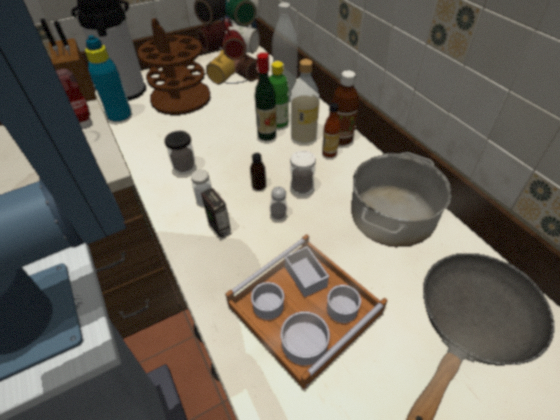

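View pics/top0.png

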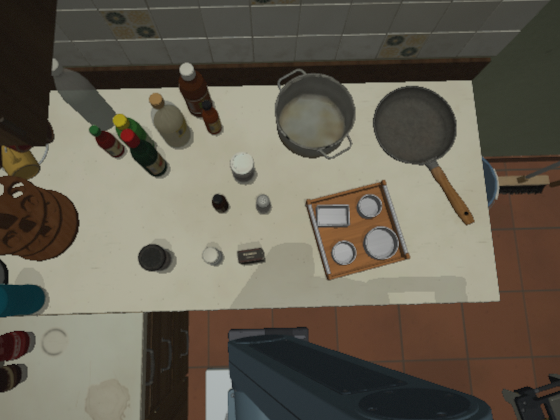

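The scene view shows the tray at about (305,310). In the top view:

| Thing | Pixel |
|---|---|
| Coffee jar (white lid) | (242,166) |
| Vanilla bottle | (220,203) |
| Sugar shaker | (263,203) |
| Tea box | (250,256) |
| Salt jar | (211,255) |
| Dark jar | (153,257) |
| Holder | (332,215) |
| Small cups | (369,206), (344,252) |
| Large cup | (380,242) |

```bash
cat > h.py <<'E'
from bench import r
import cv2,numpy as np
from scipy.spatial.transform import Rotation as R
def cam(n,s=None):
    m=r.camera_model(n);K=m["intrinsics"]
    if n=="wrist":
        T=np.eye(4);T[:3,:3]=R.from_rotvec(s["orientation"]).as_matrix();T[:3,3]=s["position"]
        return K,T@m["tool_from_camera"]
    W=np.eye(4);W[:3,:3]=R.from_rotvec(m["rvec"]).as_matrix();W[:3,3]=m["tvec"]
    return K,np.linalg.inv(W)
def cloud(K,T,d):
    v,u=np.indices(d.shape)
    P=np.stack([(u-K[0,2])/K[0,0]*d,(v-K[1,2])/K[1,1]*d,d],-1)
    P=P@T[:3,:3].T+T[:3,3]; P[d<=0]=np.nan
    return P
def ray(K,T,u,v,z):
    q=T[:3,:3]@np.array([(u-K[0,2])/K[0,0],(v-K[1,2])/K[1,1],1]);o=T[:3,3]
    return o+q*(z-o[2])/q[2]
E
python3 - <<'E'
from h import *
K,T=cam("top");f=np.load("top0.npz");P=cloud(K,T,f["d"])
Ks,Ts=cam("scene");g=np.load("scene0.npz");S=cloud(Ks,Ts,g["d"])
print("table z",np.nanmedian(P[280:295,200:300,2]),"cam",T[:3,3])
for n,u,v,h in[("coffee",242,160,.1),("van",219,201,.102),("sugar",263,201,.09),("tea",250,256,.102),("salt",211,255,.086),("dark",153,257,.1),("holder",332,215,.044),("s1",369,206,.044),("s2",344,252,.044),("large",380,242,.044)]:
    a=ray(K,T,u,v,h)
    out=[n,a[:2].round(3)]
    for C in(P,S):
        m=(np.hypot(C[...,0]-a[0],C[...,1]-a[1])<.055)&(C[...,2]>h-.012)&(C[...,2]<h+.02)
        q=C[m]
        if len(q)>4:
            (c,sz,an)=cv2.minAreaRect(q[:,:2].astype(np.float32)); out+=[len(q),np.round(c,3),np.round(sz,3),round(an),q[:,2].max().round(3)]
    print(*out)
E
```

```text
table z -5.0550742942023774e-05 cam [ 0.35447318 -0.00921388  1.09094229]
coffee [0.675 0.049] 454 [0.666 0.051] [0.059 0.06 ] 87 0.106 422 [0.668 0.05 ] [0.061 0.06 ] 31 0.104
van [0.569 0.108] 80 [0.576 0.112] [0.024 0.022] 1 0.106 90 [0.578 0.113] [0.024 0.022] 57 0.105
sugar [ 0.568 -0.002] 130 [ 0.57  -0.002] [0.031 0.031] 89 0.093 137 [ 0.574 -0.005] [0.029 0.029] 17 0.092
tea [0.429 0.033] 317 [0.432 0.033] [0.031 0.062] 8 0.105 360 [0.434 0.035] [0.031 0.065] 6 0.104
salt [0.436 0.131] 230 [0.436 0.132] [0.041 0.04 ] 43 0.09 225 [0.439 0.133] [0.042 0.04 ] 41 0.09
dark [0.434 0.27 ] 612 [0.433 0.274] [0.066 0.064] 19 0.105 427 [0.435 0.275] [0.065 0.068] 8 0.104
holder [ 0.535 -0.182] 233 [ 0.546 -0.179] [0.087 0.103] 6 0.052 557 [ 0.545 -0.177] [0.085 0.102] 8 0.05
s1 [ 0.557 -0.282] 159 [ 0.564 -0.286] [0.098 0.08 ] 62 0.05 381 [ 0.56  -0.283] [0.063 0.103] 29 0.05
s2 [ 0.437 -0.208] 153 [ 0.433 -0.195] [0.084 0.076] 67 0.052 411 [ 0.434 -0.194] [0.085 0.076] 70 0.05
large [ 0.46  -0.303] 214 [ 0.46  -0.308] [0.085 0.088] 54 0.05 541 [ 0.46  -0.308] [0.09  0.086] 58 0.05
```

{"name": "servo_tool", "arguments": {"rows": "-1 0.11 -0.05 -0.04 0 0 0.03; -1 0.22 -0.09 -0.08 0 0 0.06; -1 0.33 -0.14 -0.12 0 0 0.09; -1 0.44 -0.19 -0.16 0 0 0.12; -1 0.55 -0.23 -0.2 0 0 0.15; -1 0.66 -0.28 -0.24 0 0 0.18; -1 0.77 -0.33 -0.28 0 0 0.21; -1 0.875 -0.375 -0.33 0 0 0.247"}}

```text
time: 1.1
position: [0.2306, -0.4609, 0.2799]
orientation: [-3.14, 0.003, 0.0]
contact_force: [0.2, -1.3, 0.5]
grip_width: 1.001
gripper_force: 0.0
```

{"name": "servo_tool", "arguments": {"rows": "-1 0.12 -0.11 0 0 0 0; -1 0.25 -0.22 0 0 0 0; -1 0.37 -0.33 0 0 0 0; -1 0.5 -0.44 0 0 0 0; -1 0.62 -0.55 0 0 0 0; -1 0.75 -0.66 0 0 0 0; -1 0.87 -0.77 0 0 0 0; -1 1 -0.88 0 0 0 0"}}

```text
time: 2.1
position: [0.3511, -0.3549, 0.28]
orientation: [-3.141, 0.0, 0.0]
contact_force: [-1.1, 0.5, -0.4]
grip_width: 0.997
gripper_force: 0.0
```

{"name": "servo_tool", "arguments": {"rows": "-1 0.12 -0.11 0 0 0 0; -1 0.25 -0.22 0 0 0 0; -1 0.37 -0.33 0 0 0 0; -1 0.5 -0.44 0 0 0 0; -1 0.62 -0.55 0 0 0 0; -1 0.75 -0.66 0 0 0 0; -1 0.87 -0.77 0 0 0 0; -1 1 -0.88 0 0 0 0"}}

```text
time: 3.1
position: [0.471, -0.2493, 0.2799]
orientation: [-3.141, 0.0, 0.001]
contact_force: [0.2, -1.1, 0.3]
grip_width: 1.0
gripper_force: 0.0
```

Now a close look at the tray.

```bash
python3 - <<'E'
from h import *
s=r.sense();p,d=r.read_camera("wrist");K,T=cam("wrist",s);P=cloud(K,T,d)
np.savez("w1.npz",p=p,d=d,K=K,T=T);cv2.imwrite("pics/w1.png",p[:,:,::-1])
# rim-height points, rasterised to world grid (1mm), holes between
m=(P[...,2]>.034)&(P[...,2]<.062)
q=P[m];print(len(q),np.nanmedian(P[...,2]))
x=((q[:,0]-.33)*1000).astype(int);y=((-.08-q[:,1])*1000).astype(int)
ok=(x>=0)&(x<340)&(y>=0)&(y<340)
im=np.zeros((340,340),np.uint8)
zz=q[:,2]
im[339-x[ok],y[ok]]=np.clip((zz[ok]-.03)*8000,0,255)
cv2.imwrite("pics/g1.png",cv2.resize(im,None,fx=1.7,fy=1.7))
E
```

```text
10467 0.002002411139728183
```

View pics/w1.png

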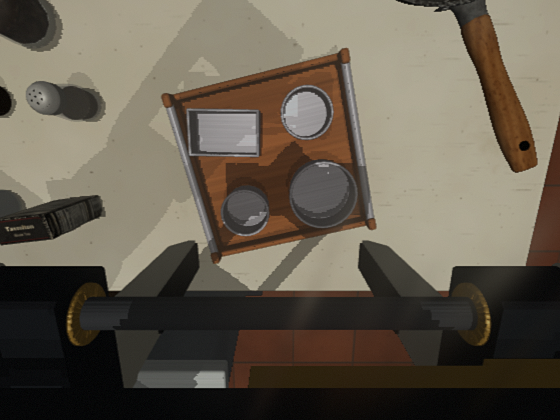

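View pics/g1.png

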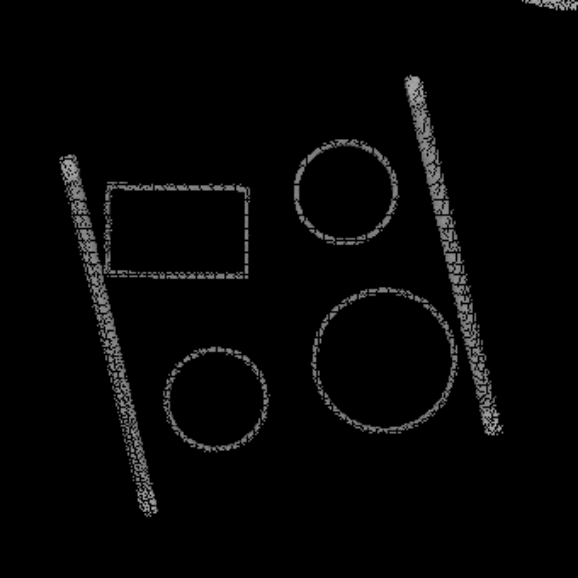

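The wrist view shows the tray with the holder at (224,133), small cups at (306,112) and (246,210), and the large cup at (322,194). The height map shows all four rims cleanly, so I'll fit them.

```bash
python3 - <<'E'
from h import *
f=np.load("w1.npz");P=cloud(f["K"],f["T"],f["d"])
q=P[(P[...,2]>.038)&(P[...,2]<.048)]
for n,c,rr in[("s1",(345,192),37),("s2",(217,399),37),("large",(386,360),45),("holder",(177,231),52)]:
    c=np.array([.33+(339-c[1]/1.7)/1000,-.08-c[0]/1700])
    w=q[np.hypot(*(q[:,:2]-c).T)<rr/1000][:,:2]
    if n=="holder":
        w=q[(abs(q[:,0]-c[0])<.032)&(q[:,1]<c[1]+.0375)&(q[:,1]>c[1]-.048)][:,:2]
        e=q[(abs(q[:,0]-c[0])<.032)&(q[:,1]<c[1]-.036)&(q[:,1]>c[1]-.048)][:,:2]
        for k,b in(("hi",w[(w[:,0]>c[0]+.018)]),("lo",w[w[:,0]<c[0]-.018])):
            v=cv2.fitLine(b.astype(np.float32),cv2.DIST_HUBER,0,.01,.01).ravel();print(k,v.round(4),np.degrees(np.arctan2(v[1],v[0])))
        print("left edge y", e.mean(0).round(4))
    else:
        s=cv2.minEnclosingCircle(w.astype(np.float32));print(n,np.round(s,4),cv2.fitEllipse(w.astype(np.float32)))
E
```

```text
Traceback (most recent call last):
ValueError: setting an array element with a sequence. The requested array has an inhomogeneous shape after 1 dimensions. The detected shape was (2,) + inhomogeneous part.
```

```bash
python3 - <<'E'
from h import *
f=np.load("w1.npz");P=cloud(f["K"],f["T"],f["d"])
q=P[(P[...,2]>.038)&(P[...,2]<.048)]
for n,c,rr in[("s1",(345,192),37),("s2",(217,399),37),("large",(386,360),45),("holder",(177,231),52)]:
    c=np.array([.33+(339-c[1]/1.7)/1000,-.08-c[0]/1700])
    w=q[np.hypot(*(q[:,:2]-c).T)<rr/1000][:,:2]
    if n=="holder":
        w=q[(abs(q[:,0]-c[0])<.032)&(q[:,1]<c[1]+.0375)&(q[:,1]>c[1]-.048)][:,:2]
        e=w[w[:,1]<c[1]-.036]
        for k,b in(("hi",w[(w[:,0]>c[0]+.018)]),("lo",w[w[:,0]<c[0]-.018])):
            v=cv2.fitLine(b.astype(np.float32),cv2.DIST_HUBER,0,.01,.01).ravel();print(k,v.round(4),np.degrees(np.arctan2(v[1],v[0])))
        print("right edge", e.mean(0).round(4))
    else:
        print(n,cv2.minEnclosingCircle(w.astype(np.float32)),cv2.fitEllipse(w.astype(np.float32)))
E
```

```text
s1 ((0.556927502155304, -0.2834179699420929), 0.03121582791209221) ((0.5568451285362244, -0.2831650674343109), (0.05849793553352356, 0.058594491332769394), 174.66758728027344)
s2 ((0.4349510073661804, -0.20728430151939392), 0.031094525009393692) ((0.43524226546287537, -0.2073163092136383), (0.05832044035196304, 0.05863311141729355), 146.2462158203125)
large ((0.45749345421791077, -0.3064885437488556), 0.043241504579782486) ((0.4580564498901367, -0.3060956597328186), (0.08218324929475784, 0.08226089179515839), 158.3517608642578)
hi [ 0.02    0.9998  0.5597 -0.1849] 88.85355
lo [ 0.0073  1.      0.5081 -0.1822] 89.58401
right edge [ 0.5342 -0.2245]
```

{"name": "servo_tool", "arguments": {"rows": "-1 0.07 -0.1 0 0 0 0; -1 0.14 -0.2 0 0 0 0; -1 0.21 -0.31 0 0 0 0; -1 0.28 -0.41 0 0 0 0; -1 0.35 -0.52 0 0 0 0; -1 0.42 -0.62 0 0 0 0; -1 0.49 -0.73 0 0 0 0; -1 0.55 -0.83 0 0 0 0"}}

```text
time: 4.15
position: [0.5371, -0.1501, 0.2802]
orientation: [3.142, -0.001, -0.0]
contact_force: [0.0, 0.0, -0.1]
grip_width: 1.004
gripper_force: 0.0
```

{"name": "servo_tool", "arguments": {"rows": "-1 0.07 -0.1 0 0 0 0; -1 0.14 -0.2 0 0 0 0; -1 0.21 -0.31 0 0 0 0; -1 0.28 -0.41 0 0 0 0; -1 0.35 -0.52 0 0 0 0; -1 0.42 -0.62 0 0 0 0; -1 0.49 -0.73 0 0 0 0; -1 0.55 -0.83 0 0 0 0"}}

```text
time: 5.15
position: [0.6032, -0.0506, 0.2802]
orientation: [-3.142, 0.001, 0.0]
contact_force: [0.5, 0.6, -0.3]
grip_width: 0.999
gripper_force: 0.0
```

```bash
python3 - <<'E'
from h import *
s=r.sense();p,d=r.read_camera("wrist");K,T=cam("wrist",s);P=cloud(K,T,d)
cv2.imwrite("pics/w2.png",p[:,:,::-1])
print(s["position"])
for n,a,h in[("coffee",(.667,.05),.1),("van",(.577,.112),.102),("sugar",(.572,-.003),.09),("tea",(.433,.034),.102),("salt",(.437,.132),.086)]:
    m=(np.hypot(P[...,0]-a[0],P[...,1]-a[1])<.05)&(P[...,2]>h-.012)&(P[...,2]<h+.012)
    q=P[m][:,:2].astype(np.float32)
    print(n,len(q),*(cv2.minAreaRect(q) if len(q)>3 else ()))
E
```

```text
[ 0.60321053 -0.05055842  0.28021112]
coffee 2936 (0.6661798357963562, 0.05113677307963371) (0.06048152223229408, 0.06012479215860367) 69.55245208740234
van 466 (0.5752201080322266, 0.11419711261987686) (0.02364661730825901, 0.023938419297337532) 10.383952140808105
sugar 621 (0.5711527466773987, -0.0014642365276813507) (0.0329056978225708, 0.03253084048628807) 25.55569076538086
tea 671 (0.4273093342781067, 0.03443791717290878) (0.024378616362810135, 0.0630488395690918) 4.687529563903809
salt 0
```

View pics/w2.png

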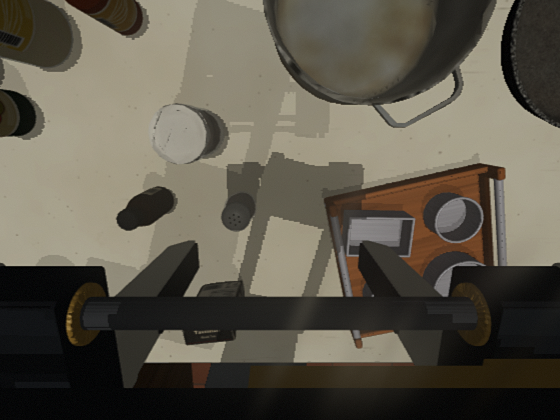

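The view shows the coffee lid at (186,133), vanilla at (145,208), sugar at (238,210) and tea at (215,312), all agreeing with the earlier fixes. I'll go for the coffee jar.

{"name": "servo_tool", "arguments": {"rows": "-1 0.07 -0.11 0 0 0 0; -1 0.14 -0.22 0 0 0 0; -1 0.21 -0.33 0 0 0 0; -1 0.28 -0.44 0 0 0 0; -1 0.35 -0.55 0 0 0 0; -1 0.42 -0.66 0 0 0 0; -1 0.525 -0.845 0 0 0 0; -1 0.525 -0.845 0 0 0 0"}}

```text
time: 6.2
position: [0.6663, 0.0517, 0.2799]
orientation: [-3.141, -0.002, 0.0]
contact_force: [-0.3, -0.8, -0.4]
grip_width: 0.999
gripper_force: 0.0
```

{"name": "servo_tool", "arguments": {"rows": "-1 0 0 0.1 0 0 0; -1 0 0 0.2 0 0 0; -1 0 0 0.32 0 0 0; -1 0 0 0.44 0 0 0; -1 0 0 0.56 0 0 0; -1 0 0 0.68 0 0 0; -1 0 0 0.83 0 0 0; -1 0 0 0.83 0 0 0"}}

```text
time: 7.2
position: [0.6646, 0.05, 0.1783]
orientation: [-3.141, 0.001, 0.006]
contact_force: [0.5, 1.2, 0.3]
grip_width: 0.999
gripper_force: 0.0
```

{"name": "servo_tool", "arguments": {"rows": "-1 0 0 0.1 0 0 0; -1 0 0 0.2 0 0 0; -1 0 0 0.32 0 0 0; -1 0 0 0.44 0 0 0; -1 0 0 0.56 0 0 0; -1 0 0 0.68 0 0 0; -1 0 0 0.83 0 0 0; -1 0 0 0.83 0 0 0"}}

```text
time: 8.2
position: [0.6644, 0.05, 0.0788]
orientation: [-3.141, 0.001, 0.006]
contact_force: [-0.8, -0.0, 0.3]
grip_width: 1.0
gripper_force: 0.0
```

{"name": "servo_tool", "arguments": {"rows": "-0.5 0 0 0 0 0 0; -0.3 0 0 0 0 0 0; 0 0 0 0 0 0 0; 0 0 0 0 0 0 0; 0 0 0 0 0 0 0; 0 0 0 0 0 0 0; 0 0 0 0 0 0 0; 0 0 0 0 0 0 0", "squeeze": 25}}

```text
time: 9.2
position: [0.6662, 0.0506, 0.0819]
orientation: [-3.141, 0.001, -0.002]
contact_force: [-0.2, 6.1, 5.8]
grip_width: 0.66
gripper_force: 25.0
```

{"name": "servo_tool", "arguments": {"rows": "0 0 0 -0.08 0 0 0; 0 0 0 -0.2 0 0 0; 0 0 0 -0.35 0 0 0; 0 0 0 -0.5 0 0 0; 0 0 0 -0.65 0 0 0; 0 0 0 -0.8 0 0 0; 0 0 0 -0.95 0 0 0; 0 0 0 -1 0 0 0"}}

```text
time: 10.2
position: [0.6665, 0.0499, 0.203]
orientation: [3.141, -0.001, 0.004]
contact_force: [0.3, 0.3, -3.2]
grip_width: 0.664
gripper_force: 25.0
```

{"name": "servo_tool", "arguments": {"rows": "0 -0.05 0.08 0 0 0 0; 0 -0.11 0.19 0 0 0 0; 0 -0.19 0.32 0 0 0 0; 0 -0.27 0.46 0 0 0 0; 0 -0.35 0.6 0 0 0 0; 0 -0.43 0.74 0 0 0 0; 0 -0.51 0.88 0 0 0 0; 0 -0.58 0.99 0 0 0 0"}}

```text
time: 11.2
position: [0.5954, -0.0701, 0.2011]
orientation: [3.142, -0.002, 0.0]
contact_force: [-0.2, -0.6, -2.4]
grip_width: 0.66
gripper_force: 25.0
```

{"name": "servo_tool", "arguments": {"rows": "0 -0.07 0.12 0 0 0 0; 0 -0.14 0.24 0 0 0 0; 0 -0.21 0.36 0 0 0 0; 0 -0.29 0.49 0 0 0 0; 0 -0.36 0.61 0 0 0 0; 0 -0.43 0.74 0 0 0 0; 0 -0.51 0.86 0 0 0 0; 0 -0.58 0.99 0 0 0 0"}}

```text
time: 12.2
position: [0.5256, -0.1885, 0.201]
orientation: [-3.142, 0.001, 0.0]
contact_force: [0.4, -0.9, -2.7]
grip_width: 0.661
gripper_force: 25.0
```

{"name": "servo_tool", "arguments": {"rows": "0 -0.07 0.12 0 0 0 0; 0 -0.14 0.24 0 0 0 0; 0 -0.21 0.36 0 0 0 0; 0 -0.29 0.49 0 0 0 0; 0 -0.36 0.63 0 0 0 0; 0 -0.45 0.77 0 0 0 0; 0 -0.53 0.91 0 0 0 0; 0 -0.575 0.99 0 0 0 0"}}

```text
time: 13.2
position: [0.4565, -0.3076, 0.201]
orientation: [3.142, -0.003, -0.0]
contact_force: [1.0, -0.1, -3.3]
grip_width: 0.662
gripper_force: 25.0
```

```bash
python3 - <<'E'
from h import *
s=r.sense();p,d=r.read_camera("wrist");cv2.imwrite("pics/w3.png",p[:,:,::-1])
print(s["position"],s["orientation"],s["contact_force"],s["grip_width"])
E
```

```text
[ 0.45650009 -0.30764896  0.20102315] [ 3.14151868e+00 -3.03440202e-03 -1.26245452e-05] [ 1.0352706  -0.08045484 -3.31434223] 0.6621779505129537
```

View pics/w3.png

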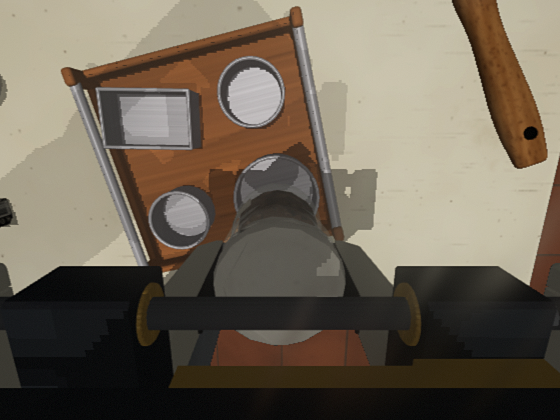

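The jar hangs upright at (280,270), just off the large cup's centre line as expected from the tilt of the camera. Now lowering it.

{"name": "servo_tool", "arguments": {"rows": "0 0.005 -0.01 0.1 0 0 0; 0 0.005 -0.01 0.22 0 0 0; 0 0.005 -0.01 0.35 0 0 0; 0 0.005 -0.01 0.48 0 0 0; 0 0.005 -0.01 0.6 0 0 0; 0 0.005 -0.01 0.7 0 0 0; 0 0.005 -0.01 0.8 0 0 0; 0 0.005 -0.01 0.86 0 0 0"}}

```text
time: 14.25
position: [0.4577, -0.305, 0.097]
orientation: [-3.141, 0.001, 0.001]
contact_force: [0.0, 0.9, -2.9]
grip_width: 0.66
gripper_force: 25.0
```

{"name": "servo_tool", "arguments": {"rows": "0 0 0 0.01 0 0 0; 0 0 0 0.015 0 0 0; 0 0 0 0.02 0 0 0; 0 0 0 0.025 0 0 0; 0 0 0 0.03 0 0 0; 0 0 0 0.035 0 0 0; 0 0 0 0.04 0 0 0; 0 0 0 0.04 0 0 0"}}

```text
time: 15.25
position: [0.458, -0.3051, 0.0938]
orientation: [3.141, -0.001, 0.001]
contact_force: [-1.8, 1.4, 5.3]
grip_width: 0.659
gripper_force: 25.0
```

{"name": "servo_tool", "arguments": {"rows": "-0.4 0 0 0 0 0 0; -0.5 0 0 0 0 0 0; -0.6 0 0 0 0 0 0; -0.7 0 0 0 0 0 0; -0.75 0 0 0 0 0 0; -0.75 0 0 0 0 0 0; -0.75 0 0 0 0 0 0; -0.75 0 0 -0.03 0 0 0"}}

```text
time: 16.25
position: [0.4577, -0.305, 0.0965]
orientation: [-3.141, 0.001, 0.001]
contact_force: [0.2, -0.6, 0.0]
grip_width: 0.873
gripper_force: 0.0
```

{"name": "servo_tool", "arguments": {"rows": "-0.75 0 0 -0.1 0 0 0; -0.75 0 0 -0.2 0 0 0; -0.75 0 0 -0.35 0 0 0; -0.75 0 0 -0.5 0 0 0; -0.75 0 0 -0.65 0 0 0; -0.75 0 0 -0.8 0 0 0; -0.75 0 0 -0.95 0 0 0; -0.75 0 0 -1 0 0 0"}}

```text
time: 17.25
position: [0.4584, -0.3056, 0.2188]
orientation: [3.139, -0.001, 0.004]
contact_force: [-0.5, -0.0, -0.3]
grip_width: 0.881
gripper_force: 0.0
```

{"name": "servo_tool", "arguments": {"rows": "-0.75 -0.01 -0.12 0 0 0 -0.1; -0.75 -0.03 -0.25 0 0 0 -0.2; -0.75 -0.04 -0.37 0 0 0 -0.3; -0.75 -0.06 -0.5 0 0 0 -0.4; -0.75 -0.07 -0.62 0 0 0 -0.5; -0.75 -0.08 -0.75 0 0 0 -0.6; -0.75 -0.1 -0.87 0 0 0 -0.7; -0.75 -0.11 -1 0 0 0 -0.8"}}

```text
time: 18.25
position: [0.4444, -0.1845, 0.2166]
orientation: [-2.868, -1.281, 0.0]
contact_force: [0.5, 0.1, -0.2]
grip_width: 0.874
gripper_force: 0.0
```

{"name": "servo_tool", "arguments": {"rows": "-0.75 0.08 -0.09 0 0 0 -0.1; -0.75 0.15 -0.17 0 0 0 -0.2; -0.75 0.23 -0.26 0 0 0 -0.3; -0.75 0.31 -0.35 0 0 0 -0.4; -0.75 0.38 -0.43 0 0 0 -0.5; -0.75 0.46 -0.52 0 0 0 -0.6; -0.75 0.53 -0.6 0 0 0 -0.7; -0.75 0.61 -0.69 0 0 0 -0.8"}}

```text
time: 19.25
position: [0.432, -0.0748, 0.2166]
orientation: [-2.099, -2.337, 0.0]
contact_force: [-0.3, -0.5, 1.0]
grip_width: 0.872
gripper_force: 0.0
```

{"name": "servo_tool", "arguments": {"rows": "-0.75 0.11 0.01 0 0 0 0; -0.75 0.23 0.02 0 0 0 0; -0.75 0.34 0.04 0 0 0 0; -0.75 0.46 0.05 0 0 0 0; -0.75 0.57 0.06 0 0 0 0; -0.75 0.68 0.07 0 0 0 0; -0.75 0.8 0.08 0 0 0 0; -0.75 0.91 0.095 0 0 0 0"}}

```text
time: 20.25
position: [0.4322, 0.0354, 0.2167]
orientation: [-2.103, -2.334, -0.0]
contact_force: [0.3, -0.7, -0.3]
grip_width: 0.877
gripper_force: 0.0
```

```bash
python3 - <<'E'
from h import *
s=r.sense();p,d=r.read_camera("wrist");K,T=cam("wrist",s);P=cloud(K,T,d)
cv2.imwrite("pics/w4.png",p[:,:,::-1])
print(s["position"],s["orientation"],s["joint_positions"])
def top(P,a,h):
    m=(np.hypot(P[...,0]-a[0],P[...,1]-a[1])<.05)&(P[...,2]>h-.01)&(P[...,2]<h+.01)
    q=P[m][:,:2].astype(np.float32); return len(q),cv2.minAreaRect(q) if len(q)>3 else ()
print(top(P,(.432,.034),.102))
K,T=cam("top");p,d=r.read_camera("top");P=cloud(K,T,d);cv2.imwrite("pics/top4.png",p[:,:,::-1])
print("coffee",top(P,(.458,-.306),.112))
E
```

```text
[0.4322446  0.03543564 0.21665488] [-2.10312201e+00 -2.33373730e+00 -3.98430533e-05] [-1.76574038e-01  6.57588237e-02  1.83105477e+00  3.62626431e-05
  1.24478624e+00 -2.80446483e-01]
(2330, ((0.4309670031070709, 0.0357789620757103), (0.029766419902443886, 0.06220363825559616), 6.706387519836426))
coffee (512, ((0.45827358961105347, -0.3061661124229431), (0.05925089493393898, 0.0610748752951622), 2.73225474357605))
```

View pics/w4.png

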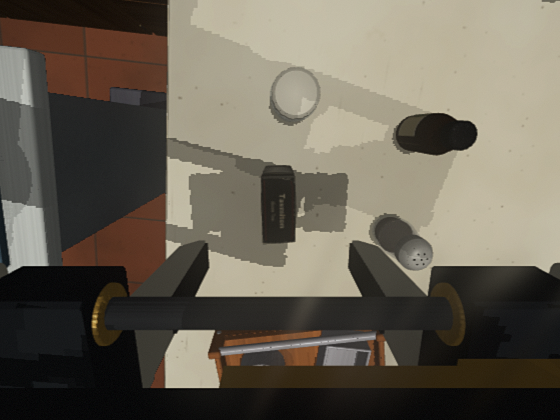

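Coffee stands centred in its cup. The tea box at (280,205) lies square under the gripper.

{"name": "servo_tool", "arguments": {"rows": "-0.75 0 -0.01 0.07 0 0 0; -0.75 0 -0.01 0.15 0 0 0; -0.75 0 -0.01 0.23 0 0 0; -0.75 0 -0.01 0.31 0 0 0; -0.75 0 -0.01 0.39 0 0 0; -0.75 0 -0.01 0.47 0 0 0; -0.75 0 -0.01 0.54 0 0 0; -0.75 0 -0.01 0.59 0 0 0"}}

```text
time: 21.35
position: [0.431, 0.0344, 0.1453]
orientation: [-2.103, -2.334, 0.0]
contact_force: [0.2, -0.5, -0.6]
grip_width: 0.876
gripper_force: 0.0
```

{"name": "servo_tool", "arguments": {"rows": "-0.75 0 0 0.07 0 0 0; -0.75 0 0 0.15 0 0 0; -0.75 0 0 0.23 0 0 0; -0.75 0 0 0.31 0 0 0; -0.75 0 0 0.39 0 0 0; -0.75 0 0 0.47 0 0 0; -0.6 0 0 0.54 0 0 0; -0.5 0 0 0.59 0 0 0"}}

```text
time: 22.35
position: [0.431, 0.0344, 0.0745]
orientation: [-2.103, -2.334, 0.0]
contact_force: [0.5, 0.1, 0.2]
grip_width: 0.764
gripper_force: 0.0
```

{"name": "servo_tool", "arguments": {"rows": "-0.2 0 0 0 0 0 0; 0 0 0 0 0 0 0; 0.2 0 0 0 0 0 0; 0.4 0 0 0 0 0 0; 0.5 0 0 0 0 0 0; 0.5 0 0 0 0 0 0; 0.5 0 0 0 0 0 0; 0.5 0 0 0 0 0 0", "squeeze": 20}}

```text
time: 23.35
position: [0.4313, 0.0344, 0.0753]
orientation: [2.103, 2.334, 0.0]
contact_force: [-1.1, -0.1, 3.2]
grip_width: 0.372
gripper_force: 20.0
```

{"name": "servo_tool", "arguments": {"rows": "0.5 0 0 -0.08 0 0 0; 0.5 0 0 -0.2 0 0 0; 0.5 0 0 -0.35 0 0 0; 0.5 0 0 -0.5 0 0 0; 0.5 0 0 -0.65 0 0 0; 0.5 0 0 -0.8 0 0 0; 0.5 0 0 -0.95 0 0 0; 0.5 0 0 -1 0 0 0"}}

```text
time: 24.35
position: [0.4315, 0.0343, 0.1963]
orientation: [2.102, 2.333, 0.002]
contact_force: [-0.8, 0.5, 0.2]
grip_width: 0.373
gripper_force: 20.0
```

{"name": "servo_tool", "arguments": {"rows": "0.5 -0.08 0.03 0 0 0 0; 0.5 -0.19 0.07 0 0 0 0; 0.5 -0.32 0.11 0 0 0 0; 0.5 -0.45 0.16 0 0 0 0; 0.5 -0.58 0.2 0 0 0 0; 0.5 -0.71 0.24 0 0 0 0; 0.5 -0.83 0.29 0 0 0 0; 0.5 -0.955 0.33 0 0 0 0"}}

```text
time: 25.35
position: [0.4829, -0.0765, 0.1951]
orientation: [2.103, 2.334, 0.0]
contact_force: [0.0, -0.3, 0.5]
grip_width: 0.377
gripper_force: 20.0
```

{"name": "servo_tool", "arguments": {"rows": "0.5 -0.12 0.04 0 0 0 0.01; 0.5 -0.25 0.08 0 0 0 0.02; 0.5 -0.38 0.13 0 0 0 0.04; 0.5 -0.51 0.18 0 0 0 0.06; 0.5 -0.65 0.22 0 0 0 0.08; 0.5 -0.78 0.27 0 0 0 0.1; 0.5 -0.9 0.31 0 0 0 0.115; 0.5 -0.955 0.33 0 0 0 0.117"}}

```text
time: 26.35
position: [0.534, -0.1864, 0.1949]
orientation: [-2.243, -2.199, 0.0]
contact_force: [0.5, -0.5, -0.2]
grip_width: 0.377
gripper_force: 20.0
```

```bash
python3 - <<'E'
from h import *
s=r.sense();p,d=r.read_camera("scene");cv2.imwrite("pics/s5.png",p[:,:,::-1])
print(s["position"],s["orientation"],s["grip_width"])
K,T=cam("scene");P=cloud(K,T,d)
E
```

```text
[ 0.53403229 -0.18641956  0.1949048 ] [-2.24310607e+00 -2.19946782e+00  6.73162042e-05] 0.37674831841972484
```

View pics/s5.png

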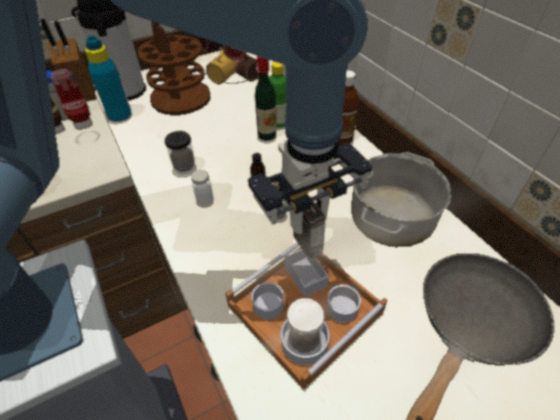

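The tea box hangs upright at (310,235) above the holder, with coffee seated in its cup at (303,325). Lowering.

{"name": "servo_tool", "arguments": {"rows": "0.5 0.012 0 0.1 0 0 0; 0.5 0.012 0 0.22 0 0 0; 0.5 0.012 0 0.35 0 0 0; 0.5 0.012 0 0.48 0 0 0; 0.5 0.012 0 0.6 0 0 0; 0.5 0.012 0 0.7 0 0 0; 0.5 0.012 0 0.8 0 0 0; 0.5 0.012 0 0.86 0 0 0"}}

```text
time: 27.4
position: [0.5335, -0.1839, 0.091]
orientation: [-2.242, -2.2, 0.0]
contact_force: [0.3, -0.6, -0.1]
grip_width: 0.375
gripper_force: 20.0
```

{"name": "servo_tool", "arguments": {"rows": "0.5 0 0 0.01 0 0 0; 0.5 0 0 0.015 0 0 0; 0.5 0 0 0.02 0 0 0; 0.5 0 0 0.025 0 0 0; 0.5 0 0 0.03 0 0 0; 0.5 0 0 0.035 0 0 0; 0.5 0 0 0.04 0 0 0; 0.5 0 0 0.04 0 0 0"}}

```text
time: 28.4
position: [0.5337, -0.184, 0.0873]
orientation: [2.242, 2.201, 0.0]
contact_force: [-0.2, 0.3, 2.8]
grip_width: 0.378
gripper_force: 20.0
```

{"name": "servo_tool", "arguments": {"rows": "0.15 0 0 0 0 0 0; 0.05 0 0 0 0 0 0; -0.05 0 0 0 0 0 0; -0.15 0 0 0 0 0 0; -0.2 0 0 0 0 0 0; -0.2 0 0 0 0 0 0; -0.2 0 0 0 0 0 0; -0.2 0 0 -0.03 0 0 0"}}

```text
time: 29.4
position: [0.5334, -0.1838, 0.0905]
orientation: [-2.242, -2.2, 0.0]
contact_force: [0.4, -0.5, -0.3]
grip_width: 0.6
gripper_force: 0.0
```

{"name": "servo_tool", "arguments": {"rows": "-0.2 0 0 -0.1 0 0 0; -0.2 0 0 -0.2 0 0 0; -0.2 0 0 -0.35 0 0 0; -0.2 0 0 -0.5 0 0 0; -0.2 0 0 -0.65 0 0 0; -0.2 0 0 -0.8 0 0 0; -0.2 0 0 -0.95 0 0 0; -0.2 0 0 -1 0 0 0"}}

```text
time: 30.4
position: [0.5343, -0.1843, 0.2128]
orientation: [2.24, 2.198, 0.001]
contact_force: [-0.6, 1.0, -0.2]
grip_width: 0.599
gripper_force: 0.0
```

{"name": "servo_tool", "arguments": {"rows": "-0.2 0.1 0.01 0 0 0 0; -0.2 0.2 0.02 0 0 0 0; -0.2 0.31 0.04 0 0 0 0; -0.2 0.41 0.05 0 0 0 0; -0.2 0.52 0.06 0 0 0 0; -0.2 0.62 0.07 0 0 0 0; -0.2 0.73 0.09 0 0 0 0; -0.2 0.83 0.1 0 0 0 0"}}

```text
time: 31.4
position: [0.5477, -0.0837, 0.2107]
orientation: [2.242, 2.201, 0.0]
contact_force: [0.9, -0.3, 0.0]
grip_width: 0.601
gripper_force: 0.0
```

{"name": "servo_tool", "arguments": {"rows": "-0.2 0.1 0.01 0 0 0 0; -0.2 0.2 0.02 0 0 0 0; -0.2 0.31 0.04 0 0 0 0; -0.2 0.41 0.05 0 0 0 0; -0.2 0.52 0.06 0 0 0 0; -0.2 0.62 0.07 0 0 0 0; -0.2 0.73 0.09 0 0 0 0; -0.2 0.83 0.1 0 0 0 0"}}

```text
time: 32.4
position: [0.5616, 0.0156, 0.2106]
orientation: [2.242, 2.201, 0.0]
contact_force: [-0.1, 0.4, 0.2]
grip_width: 0.597
gripper_force: 0.0
```

```bash
python3 - <<'E'
from h import *
s=r.sense();p,d=r.read_camera("wrist");K,T=cam("wrist",s);P=cloud(K,T,d)
print(s["position"],s["orientation"],s["joint_positions"])
def top(P,a,h,t=.01):
    m=(np.hypot(P[...,0]-a[0],P[...,1]-a[1])<.05)&(P[...,2]>h-t)&(P[...,2]<h+.01)
    q=P[m][:,:2].astype(np.float32); return len(q),cv2.minAreaRect(q) if len(q)>3 else ()
print("van",top(P,(.576,.113),.102)); print("body",top(P,(.576,.113),.055))
K,T=cam("top");p,d=r.read_camera("top");P=cloud(K,T,d)
print("tea",top(P,(.534,-.184),.114),"coffee",top(P,(.458,-.306),.112))
E
```

```text
[0.5615791  0.01564723 0.21064254] [2.24189767e+00 2.20073375e+00 1.12682562e-04] [-1.70690757e-01  3.01132944e-01  1.55220540e+00  3.44606249e-05
  1.28817750e+00 -1.52169574e-01]
van (829, ((0.5752723813056946, 0.11500068753957748), (0.023868868127465248, 0.02322487160563469), 89.06234741210938))
body (191, ((0.575075089931488, 0.11490139365196228), (0.03818923607468605, 0.03847578167915344), 40.29906463623047))
tea (309, ((0.533428966999054, -0.18456435203552246), (0.06223095953464508, 0.03026585280895233), 88.77864837646484)) coffee (514, ((0.4582943916320801, -0.30523598194122314), (0.06053565815091133, 0.060555484145879745), 24.197736740112305))
```

{"name": "servo_tool", "arguments": {"rows": "-0.2 0.1 0.01 0.03 0 0 0; -0.2 0.2 0.02 0.06 0 0 0; -0.2 0.31 0.04 0.09 0 0 0; -0.2 0.43 0.05 0.12 0 0 0; -0.2 0.56 0.06 0.15 0 0 0; -0.2 0.69 0.08 0.19 0 0 0; -0.2 0.8 0.095 0.23 0 0 0; -0.2 0.826 0.095 0.25 0 0 0"}}

```text
time: 33.5
position: [0.5745, 0.1147, 0.1801]
orientation: [-2.24, -2.202, 0.001]
contact_force: [0.2, -0.1, 0.2]
grip_width: 0.602
gripper_force: 0.0
```

{"name": "servo_tool", "arguments": {"rows": "-0.2 0 0 0.08 0 0 0; -0.2 0 0 0.2 0 0 0; -0.2 0 0 0.32 0 0 0; -0.2 0 0 0.44 0 0 0; -0.2 0 0 0.56 0 0 0; -0.2 0 0 0.66 0 0 0; -0.2 0 0 0.75 0 0 0; -0.2 0 0 0.8 0 0 0"}}

```text
time: 34.5
position: [0.5744, 0.1137, 0.0839]
orientation: [-2.242, -2.2, 0.001]
contact_force: [-0.8, 0.4, 0.0]
grip_width: 0.601
gripper_force: 0.0
```

{"name": "servo_tool", "arguments": {"rows": "0 0 0 0 0 0 0; 0.2 0 0 0 0 0 0; 0.35 0 0 0 0 0 0; 0.5 0 0 0 0 0 0; 0.7 0 0 0 0 0 0; 0.7 0 0 0 0 0 0; 0.7 0 0 0 0 0 0; 0.7 0 0 0 0 0 0", "squeeze": 20}}

```text
time: 35.5
position: [0.5749, 0.1137, 0.0849]
orientation: [2.242, 2.2, 0.001]
contact_force: [0.4, 0.2, 2.4]
grip_width: 0.251
gripper_force: 20.0
```

{"name": "servo_tool", "arguments": {"rows": "0.7 0 0 -0.08 0 0 0; 0.7 0 0 -0.2 0 0 0; 0.7 0 0 -0.35 0 0 0; 0.7 0 0 -0.5 0 0 0; 0.7 0 0 -0.65 0 0 0; 0.7 0 0 -0.8 0 0 0; 0.7 0 0 -0.95 0 0 0; 0.7 0 0 -1 0 0 0"}}

```text
time: 36.5
position: [0.5752, 0.1137, 0.2067]
orientation: [2.241, 2.199, 0.003]
contact_force: [-1.1, 0.1, -0.3]
grip_width: 0.253
gripper_force: 20.0
```

{"name": "servo_tool", "arguments": {"rows": "0.7 -0.08 0 -0.05 0 0 0; 0.7 -0.17 0 -0.1 0 0 0; 0.7 -0.27 -0.01 -0.15 0 0 0; 0.7 -0.38 -0.01 -0.2 0 0 0; 0.7 -0.49 -0.01 -0.25 0 0 0; 0.7 -0.6 -0.01 -0.25 0 0 0; 0.7 -0.71 -0.02 -0.25 0 0 0; 0.7 -0.828 -0.022 -0.25 0 0 0"}}

```text
time: 37.5
position: [0.5698, 0.0135, 0.2344]
orientation: [-2.242, -2.2, 0.001]
contact_force: [-0.0, 0.4, -0.4]
grip_width: 0.254
gripper_force: 20.0
```

{"name": "servo_tool", "arguments": {"rows": "0.7 -0.1 0 0 0 0 0; 0.7 -0.2 0 0 0 0 0; 0.7 -0.31 -0.01 0 0 0 0; 0.7 -0.41 -0.01 0 0 0 0; 0.7 -0.52 -0.01 0 0 0 0; 0.7 -0.62 -0.01 0 0 0 0; 0.7 -0.73 -0.02 0 0 0 0; 0.7 -0.828 -0.022 0 0 0 0"}}

```text
time: 38.5
position: [0.5655, -0.0858, 0.2347]
orientation: [2.242, 2.2, -0.0]
contact_force: [0.4, -0.3, -1.3]
grip_width: 0.253
gripper_force: 20.0
```

{"name": "servo_tool", "arguments": {"rows": "0.7 -0.1 0 0 0 0 0; 0.7 -0.2 0 0 0 0 0; 0.7 -0.31 -0.01 0 0 0 0; 0.7 -0.41 -0.01 0 0 0 0; 0.7 -0.52 -0.01 0 0 0 0; 0.7 -0.62 -0.01 0 0 0 0; 0.7 -0.73 -0.02 0 0 0 0; 0.7 -0.828 -0.022 0 0 0 0"}}

```text
time: 39.5
position: [0.561, -0.1851, 0.2347]
orientation: [2.242, 2.2, -0.0]
contact_force: [-0.3, -1.1, -0.6]
grip_width: 0.255
gripper_force: 20.0
```

{"name": "servo_tool", "arguments": {"rows": "0.7 -0.1 0 0 0 0 0; 0.7 -0.2 0 0 0 0 0; 0.7 -0.31 -0.01 0 0 0 0; 0.7 -0.42 -0.01 0 0 0 0; 0.7 -0.54 -0.01 0 0 0 0; 0.7 -0.68 -0.01 0 0 0 0; 0.7 -0.79 -0.02 0 0 0 0; 0.7 -0.828 -0.022 0 0 0 0"}}

```text
time: 40.5
position: [0.5564, -0.2847, 0.2345]
orientation: [-2.243, -2.199, 0.0]
contact_force: [-0.1, -0.0, -1.5]
grip_width: 0.253
gripper_force: 20.0
```

```bash
python3 - <<'E'
from h import *
s=r.sense();p,d=r.read_camera("scene");cv2.imwrite("pics/s6.png",cv2.resize(p[130:400,200:480,::-1],None,fx=2,fy=2))
print(s["position"],s["orientation"],s["grip_width"])
E
```

```text
[ 0.55643249 -0.28467876  0.23448882] [-2.24308665e+00 -2.19934564e+00  1.79180944e-04] 0.2525624250023677
```

View pics/s6.png

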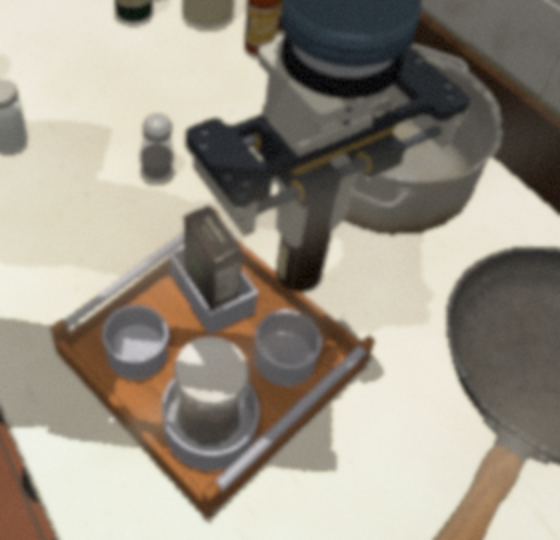

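The bottle hangs upright at (303,255) in the crop over the free cup at (287,345); tea and coffee are seated. Lowering.

{"name": "servo_tool", "arguments": {"rows": "0.7 0 0 0.08 0 0 0; 0.7 0 0 0.16 0 0 0; 0.7 0 0 0.26 0 0 0; 0.7 0 0 0.36 0 0 0; 0.7 0 0 0.46 0 0 0; 0.7 0 0 0.56 0 0 0; 0.7 0 0 0.66 0 0 0; 0.7 0 0 0.75 0 0 0"}}

```text
time: 41.55
position: [0.5566, -0.2835, 0.1438]
orientation: [-2.242, -2.2, 0.0]
contact_force: [0.9, 0.4, -0.4]
grip_width: 0.254
gripper_force: 20.0
```

{"name": "servo_tool", "arguments": {"rows": "0.7 0 0 0.05 0 0 0; 0.7 0 0 0.1 0 0 0; 0.7 0 0 0.15 0 0 0; 0.7 0 0 0.2 0 0 0; 0.7 0 0 0.25 0 0 0; 0.7 0 0 0.3 0 0 0; 0.7 0 0 0.34 0 0 0; 0.7 0 0 0.365 0 0 0"}}

```text
time: 42.55
position: [0.5566, -0.2835, 0.1005]
orientation: [-2.242, -2.2, 0.0]
contact_force: [-1.0, -0.1, -1.2]
grip_width: 0.253
gripper_force: 20.0
```

{"name": "servo_tool", "arguments": {"rows": "0.7 0 0 0.01 0 0 0; 0.7 0 0 0.015 0 0 0; 0.7 0 0 0.02 0 0 0; 0.7 0 0 0.025 0 0 0; 0.7 0 0 0.03 0 0 0; 0.7 0 0 0.035 0 0 0; 0.7 0 0 0.04 0 0 0; 0.7 0 0 0.04 0 0 0"}}

```text
time: 43.55
position: [0.5568, -0.2836, 0.0969]
orientation: [2.241, 2.2, 0.0]
contact_force: [-1.5, 1.0, 5.3]
grip_width: 0.253
gripper_force: 20.0
```

{"name": "servo_tool", "arguments": {"rows": "0.4 0 0 0 0 0 0; 0.3 0 0 0 0 0 0; 0.2 0 0 0 0 0 0; 0.1 0 0 0 0 0 0; 0 0 0 0 0 0 0; 0 0 0 0 0 0 0; 0 0 0 0 0 0 0; 0 0 0 -0.03 0 0 0"}}

```text
time: 44.55
position: [0.5565, -0.2834, 0.0995]
orientation: [-2.242, -2.2, 0.0]
contact_force: [-0.7, 0.2, -0.1]
grip_width: 0.498
gripper_force: 0.0
```

{"name": "servo_tool", "arguments": {"rows": "0 0 0 -0.1 0 0 0; 0 0 0 -0.2 0 0 0; 0 0 0 -0.35 0 0 0; 0 0 0 -0.5 0 0 0; 0 0 0 -0.65 0 0 0; 0 0 0 -0.8 0 0 0; 0 0 0 -0.95 0 0 0; 0 0 0 -1 0 0 0"}}

```text
time: 45.55
position: [0.5573, -0.284, 0.2222]
orientation: [2.239, 2.198, 0.001]
contact_force: [0.0, -0.1, 0.6]
grip_width: 0.503
gripper_force: 0.0
```

{"name": "servo_tool", "arguments": {"rows": "-0.1 0.1 0 0 0 0 0; -0.2 0.2 0.01 0 0 0 0; -0.3 0.29 0.01 0 0 0 0; -0.4 0.39 0.01 0 0 0 0; -0.5 0.49 0.01 0 0 0 0; -0.5 0.59 0.02 0 0 0 0; -0.5 0.69 0.02 0 0 0 0; -0.5 0.78 0.025 0 0 0 0"}}

```text
time: 46.55
position: [0.5614, -0.1892, 0.2197]
orientation: [2.242, 2.201, 0.0]
contact_force: [0.4, 0.4, -1.1]
grip_width: 0.748
gripper_force: 0.0
```

{"name": "servo_tool", "arguments": {"rows": "-0.5 0.1 0 0 0 0 0; -0.5 0.2 0.01 0 0 0 0; -0.5 0.29 0.01 0 0 0 0; -0.5 0.39 0.01 0 0 0 0; -0.5 0.49 0.01 0 0 0 0; -0.5 0.59 0.02 0 0 0 0; -0.5 0.69 0.02 0 0 0 0; -0.5 0.78 0.025 0 0 0 0"}}

```text
time: 47.55
position: [0.5661, -0.0956, 0.2196]
orientation: [-2.242, -2.201, 0.0]
contact_force: [-0.3, -0.5, -0.2]
grip_width: 0.751
gripper_force: 0.0
```

```bash
python3 - <<'E'
from h import *
s=r.sense();p,d=r.read_camera("wrist");K,T=cam("wrist",s);P=cloud(K,T,d)
print(s["position"],s["orientation"])
def top(P,a,h,t=.01):
    m=(np.hypot(P[...,0]-a[0],P[...,1]-a[1])<.05)&(P[...,2]>h-t)&(P[...,2]<h+.01)
    q=P[m][:,:2].astype(np.float32); return len(q),cv2.minAreaRect(q) if len(q)>3 else ()
print("sugar",top(P,(.571,-.002),.09)); print("body",top(P,(.571,-.002),.065))
K,T=cam("top");p,d=r.read_camera("top");P=cloud(K,T,d)
print("van",top(P,(.557,-.283),.114))
E
```

```text
[ 0.56614896 -0.0956302   0.21964268] [-2.24187108e+00 -2.20074014e+00  3.02838032e-05]
sugar (1096, ((0.5708996057510376, -0.0007928386330604553), (0.031198345124721527, 0.031292423605918884), 89.55744171142578))
body (43, ((0.5616679191589355, -0.010696185752749443), (0.008676480501890182, 0.030177343636751175), 47.797088623046875))
van (84, ((0.5553667545318604, -0.2831662595272064), (0.023043695837259293, 0.02193426713347435), 46.97697067260742))
```

{"name": "servo_tool", "arguments": {"rows": "-0.5 0.1 0 0.03 0 0 0; -0.5 0.2 0.01 0.06 0 0 0; -0.5 0.31 0.01 0.1 0 0 0; -0.5 0.43 0.02 0.14 0 0 0; -0.5 0.56 0.02 0.18 0 0 0; -0.5 0.68 0.025 0.23 0 0 0; -0.5 0.77 0.027 0.28 0 0 0; -0.5 0.79 0.027 0.3 0 0 0"}}

```text
time: 48.65
position: [0.5709, -0.0008, 0.1831]
orientation: [-2.24, -2.201, 0.001]
contact_force: [-0.3, 0.6, -0.4]
grip_width: 0.751
gripper_force: 0.0
```

{"name": "servo_tool", "arguments": {"rows": "-0.5 0 0 0.1 0 0 0; -0.5 0 0 0.24 0 0 0; -0.5 0 0 0.38 0 0 0; -0.5 0 0 0.52 0 0 0; -0.5 0 0 0.66 0 0 0; -0.5 0 0 0.8 0 0 0; -0.5 0 0 0.93 0 0 0; -0.5 0 0 1 0 0 0"}}

```text
time: 49.65
position: [0.5707, -0.0017, 0.0624]
orientation: [-2.241, -2.2, 0.001]
contact_force: [-0.5, -0.3, -0.2]
grip_width: 0.752
gripper_force: 0.0
```

{"name": "servo_tool", "arguments": {"rows": "-0.3 0 0 0 0 0 0; -0.1 0 0 0 0 0 0; 0.1 0 0 0 0 0 0; 0.3 0 0 0 0 0 0; 0.4 0 0 0 0 0 0; 0.4 0 0 0 0 0 0; 0.4 0 0 0 0 0 0; 0.4 0 0 0 0 0 0", "squeeze": 20}}

```text
time: 50.65
position: [0.5714, -0.0018, 0.0641]
orientation: [2.242, 2.2, 0.001]
contact_force: [-2.1, -0.0, 5.3]
grip_width: 0.408
gripper_force: 20.2
```

{"name": "servo_tool", "arguments": {"rows": "0.4 0 0 -0.08 0 0 0; 0.4 0 0 -0.2 0 0 0; 0.4 0 0 -0.35 0 0 0; 0.4 0 0 -0.5 0 0 0; 0.4 0 0 -0.65 0 0 0; 0.4 0 0 -0.8 0 0 0; 0.4 0 0 -0.95 0 0 0; 0.4 0 0 -1 0 0 0"}}

```text
time: 51.65
position: [0.5719, -0.0019, 0.1856]
orientation: [2.24, 2.199, 0.003]
contact_force: [0.7, 0.4, -1.3]
grip_width: 0.4
gripper_force: 19.6
```

{"name": "servo_tool", "arguments": {"rows": "0.4 -0.08 -0.05 0 0 0 0; 0.4 -0.18 -0.11 0 0 0 0; 0.4 -0.29 -0.18 0 0 0 0; 0.4 -0.4 -0.26 0 0 0 0; 0.4 -0.52 -0.33 0 0 0 0; 0.4 -0.64 -0.41 0 0 0 0; 0.4 -0.75 -0.48 0 0 0 0; 0.4 -0.865 -0.553 0 0 0 0"}}

```text
time: 52.65
position: [0.5023, -0.1052, 0.1837]
orientation: [2.242, 2.2, 0.0]
contact_force: [-0.2, 0.2, -2.0]
grip_width: 0.401
gripper_force: 19.7
```

{"name": "servo_tool", "arguments": {"rows": "0.4 -0.11 -0.07 0 0 0 0; 0.4 -0.22 -0.14 0 0 0 0; 0.4 -0.34 -0.22 0 0 0 0; 0.4 -0.46 -0.3 0 0 0 0; 0.4 -0.59 -0.38 0 0 0 0; 0.4 -0.72 -0.46 0 0 0 0; 0.4 -0.83 -0.53 0 0 0 0; 0.4 -0.865 -0.553 0 0 0 0"}}

```text
time: 53.65
position: [0.434, -0.2077, 0.1837]
orientation: [2.244, 2.199, -0.0]
contact_force: [0.5, -0.7, -1.6]
grip_width: 0.403
gripper_force: 19.7
```

```bash
python3 - <<'E'
from h import *
s=r.sense();p,d=r.read_camera("scene");cv2.imwrite("pics/s7.png",cv2.resize(p[130:400,200:480,::-1],None,fx=2,fy=2))
print(s["position"],s["orientation"],s["grip_width"])
E
```

```text
[ 0.43398679 -0.20774664  0.1836646 ] [ 2.24351319e+00  2.19914686e+00 -2.96079392e-06] 0.40320075673552985
```

View pics/s7.png

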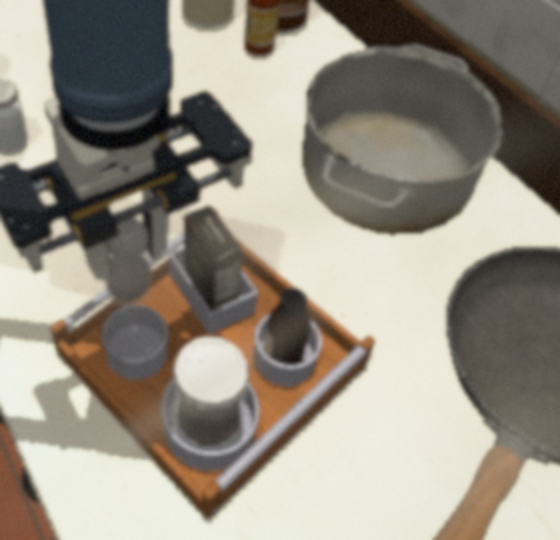

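The shaker hangs upright at (130,265) above the last cup at (137,340); the other three stand in their holders. Lowering.

{"name": "servo_tool", "arguments": {"rows": "0.4 0 0 0.1 0 0 0; 0.4 0 0 0.22 0 0 0; 0.4 0 0 0.35 0 0 0; 0.4 0 0 0.48 0 0 0; 0.4 0 0 0.6 0 0 0; 0.4 0 0 0.7 0 0 0; 0.4 0 0 0.8 0 0 0; 0.4 0 0 0.86 0 0 0"}}

```text
time: 54.7
position: [0.4344, -0.2067, 0.0796]
orientation: [-2.242, -2.2, 0.0]
contact_force: [-0.4, 0.6, -1.9]
grip_width: 0.404
gripper_force: 19.7
```

{"name": "servo_tool", "arguments": {"rows": "0.4 0 0 0.01 0 0 0; 0.4 0 0 0.015 0 0 0; 0.4 0 0 0.02 0 0 0; 0.4 0 0 0.025 0 0 0; 0.4 0 0 0.03 0 0 0; 0.4 0 0 0.035 0 0 0; 0.4 0 0 0.04 0 0 0; 0.4 0 0 0.04 0 0 0"}}

```text
time: 55.7
position: [0.4347, -0.2069, 0.0761]
orientation: [2.242, 2.2, 0.0]
contact_force: [-1.5, 0.1, 4.4]
grip_width: 0.406
gripper_force: 20.1
```

Touching the floor; release, rise, move clear.

{"name": "servo_tool", "arguments": {"rows": "0.1 0 0 0 0 0 0; 0 0 0 0 0 0 0; -0.1 0 0 0 0 0 0; -0.2 0 0 0 0 0 0; -0.3 0 0 0 0 0 0; -0.3 0 0 0 0 0 0; -0.3 0 0 0 0 0 0; -0.3 0 0 0 0 0 0"}}

```text
time: 56.7
position: [0.4346, -0.2068, 0.0757]
orientation: [2.242, 2.201, -0.0]
contact_force: [0.4, -0.3, 0.2]
grip_width: 0.648
gripper_force: 0.0
```

{"name": "servo_tool", "arguments": {"rows": "-0.3 0 0 -0.1 0 0 0; -0.3 0 0 -0.2 0 0 0; -0.3 0 0 -0.35 0 0 0; -0.3 0 0 -0.5 0 0 0; -0.3 0 0 -0.65 0 0 0; -0.3 0 0 -0.8 0 0 0; -0.3 0 0 -0.95 0 0 0; -0.3 0 0 -1 0 0 0"}}

```text
time: 57.7
position: [0.4352, -0.2073, 0.1976]
orientation: [2.24, 2.198, 0.001]
contact_force: [0.6, 0.4, -0.5]
grip_width: 0.648
gripper_force: 0.0
```

{"name": "servo_tool", "arguments": {"rows": "-0.3 0.1 0 -0.05 0 0 0; -0.3 0.2 0 -0.1 0 0 0; -0.3 0.33 0 -0.15 0 0 0; -0.3 0.46 0 -0.2 0 0 0; -0.3 0.6 0 -0.25 0 0 0; -0.3 0.73 0 -0.3 0 0 0; -0.3 0.87 0 -0.35 0 0 0; -0.3 1 0 -0.4 0 0 0"}}

```text
time: 58.7
position: [0.4368, -0.0857, 0.2441]
orientation: [2.242, 2.201, 0.0]
contact_force: [0.2, -0.7, -0.1]
grip_width: 0.651
gripper_force: 0.0
```

```bash
python3 - <<'E'
from h import *
p,d=r.read_camera("scene");cv2.imwrite("pics/s8.png",p[:,:,::-1])
K,T=cam("scene");P=cloud(K,T,d);print(r.sense()["position"])
for n,a,h in[("coffee",(.458,-.306),.112),("tea",(.534,-.184),.114),("van",(.557,-.283),.114),("sugar",(.435,-.207),.102)]:
    m=(np.hypot(P[...,0]-a[0],P[...,1]-a[1])<.05)&(P[...,2]>h-.01)&(P[...,2]<h+.01)
    q=P[m];print(n,len(q),q[:,2].max().round(4),cv2.minAreaRect(q[:,:2].astype(np.float32)))
E
```

```text
[ 0.43697364 -0.0843405   0.24480474]
coffee 1067 0.1161 ((0.4605116844177246, -0.30566564202308655), (0.060297030955553055, 0.05987950414419174), 2.438101053237915)
tea 486 0.1158 ((0.5347633361816406, -0.18300886452198029), (0.03057301975786686, 0.0633806362748146), 0.3669690191745758)
van 166 0.1173 ((0.557950496673584, -0.2825371026992798), (0.023739852011203766, 0.02372721955180168), 87.86497497558594)
sugar 216 0.1028 ((0.4366535246372223, -0.20826977491378784), (0.02724510058760643, 0.03189897909760475), 69.9795913696289)
```

View pics/s8.png

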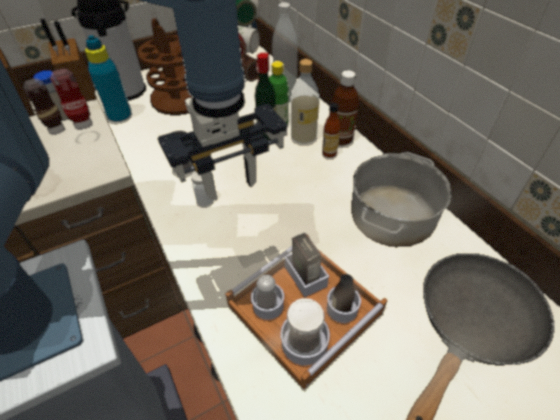

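All four stand upright in their holders: coffee (303,325), tea (306,262), vanilla (343,298), sugar (266,293). The salt jar still stands at (203,188). The dark jar is hidden behind the gripper, and nothing went near it.

```bash
python3 -c "
from bench import r
print(r.job_done())"
```

```text
the job is handed in; nothing more can be done
None
```

The coffee jar, tea box, vanilla bottle and sugar shaker are all standing upright in their matching holders, the two look-alikes were left alone, and the job is handed in at about 59 s of the 128 s allowed.

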